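# Wedge the rocking filling stand steady

## Task

The low steel filling stand rocks because one foot, the one at the corner nearest the plastic wedge, does not reach the bench. Using only the outside of the fingers, push the wedge along the bench, thin end first, under that foot until the stand no longer rocks yet is not jacked up out of level, testing by pressing down on the bare deck corner above the foot. Finish with the fingertips still pressing firmly (about 10 N) straight down on that corner, hand off the wedge, with the stand steady and level; never lift the wedge, shove the stand along or disturb the other things.

Things in the scene. Friction and masses are not known exactly. Their poses are not given: they have to be found in the camera images.
- stand: Loose dark steel stand, 3 to 4 kg. Deck 180 (its x) by 240 mm (its y), top 70 mm above the bench; four 24 mm wide feet (three domed, the short one flat) at x +-70, y +-100. On it: fixed vial tray (x -17 to 83, y -28 to 112, to 45 mm above the deck) and a 170 mm post at x -45, y 105. Origin: stand centre on the bench plane, z up. Stands level on three feet; the foot at (-70,-100) is short.
- short_foot (a point): On the short foot's axis, 12 mm above the bench. Its flat round underside, 24 mm across, is 7 to 12 mm above the bench (varies, not given), the others' at 0. It lies 20 mm in from the deck's edges on the stand's -x and -y sides. The space under it and out to the stand's -y side, where the wedge lies, is open.
- press_corner (a point): On the bare deck top, 70 mm above the bench, straight above the short foot: where to press. Unwedged, 2 to 4 N here rocks the stand about the diagonal through the two neighbouring feet and the corner sinks by the missing 7 to 12 mm; released, it rocks back level. Well wedged, it gives 1 mm or less.
- wedge: Loose cream plastic wedge, 130 long (x), 60 wide (y), 120 g, flat on the bench, thin end (x +65) roughly towards the short foot. Origin: centre of underside, z up. Top slopes evenly from 4 mm high at x +65 to 18 at x -45; then a head 24 high with an upright end face at x -65, to push on.
- wedge_end (a point): Centre of the wedge's flat upright end face (60 wide, 24 high), 12 mm above the bench. The wedge slides with about 1 N; once tight under the foot the resistance rises sharply to 5 N and more, and pushing with much over 10 N shoves the stand along. Friction keeps the wedge where it is left.
- beaker: Bystander: green plastic beaker, 72 mm across, 85 mm high, origin at its base. Leave alone.
- bottle: Bystander: small amber bottle, 40 mm across, 85 mm high, origin at its base. Leave alone.
- spanner: Bystander: steel spanner lying on the bench, origin under its middle. Leave alone.
Mind the look-alikes: they are no part of the job. What is shaped like the wedge but blue or orange is not meant.

How it is judged:
By the outcome, as a careful person would: the job done as asked, in the order asked, and still so for the second after the job is handed in, while the arm keeps its last pose, push and grip.
It also fails if it takes over 42 s, if anything falls off the work surface, if the arm or the gripper's body presses on something with over 40 N, if the wrist force passes 120 N, or if a joint passes its speed limit or range.

## Robot

A 7-joint arm with a two-finger parallel gripper is mounted at the origin on the work surface. World frame = base frame: x ahead of the robot, y to its left, z up, the work surface at z = 0. Lengths are in m, angles in degrees, forces in N, time in s.
With the tool pointing down it reaches from about 0.425 to 0.95 m from the base axis. Payload 4.7 kg.
Tool frame: the origin (TCP) lies at the very end of the fingers, on their centre line; the grasp point (between the pads) lies 19 mm behind it (ctrl.hold_point_z is the distance from the TCP to the grasp point, in m); z points along the fingers, y is the line along which they close (so a half turn about z gives the same grasp; the last joint's range is limited). The gripper opens to 85 mm and grips with 20 to 120 N. Pads are 22 mm wide; open, the fingers measure 114 mm over their backs; the gripper's body (76 mm by 85 mm) begins 54 mm behind the grasp point. The pads swing forward as they close: fully open they stand 13 mm farther back than shut.
Start: joints at [-74.479, 26.849, -2.785, 87.806, 1.381, 65.374, -4.715], TCP at [0.199, 0.645, 0.206] pointing down, gripper open.
Joint ranges: [-148.3, 148.3], [-19.14, 114.17], [-79.39, 73.82], [5.75, 140.21], [-59.74, 239.74], [12.07, 113.84], [-152.46, 152.46]. Speed limits (degrees/s): [147.25, 147.25, 180, 180, 180, 180, 180].

## Interface

Orientations are given as a 3x3 rotation matrix whose columns are the frame's x, y, z axes.
In Python, from cell import ctrl, set_gripper, status, eyes, ticket gives the robot as it stands. Calls block until the motion is done:
- ctrl.reach(position, orientation): joint-space move of the TCP to a pose.
- ctrl.movel(position, rate=0.15, attitude=None, until_force=None): straight line of the TCP; attitude=None keeps the orientation; rate is the mean speed in m/s. With until_force (N) it stops when the force on the tool has changed by that much, and returns True; else False.
- ctrl.move_j(angles): joint-space move.
- set_gripper(opening): opening from 0.0 (shut) to 1.0 (fully open); the grip force is fixed at half the most; returns when the fingers have stopped.
- ctrl.sleep(seconds).
- ctrl.ik(position, orientation): joint angles nearest the present ones, or None.
- status.observe(): the state.
- eyes.snapshot(name): name is "side" or "top"; returns the picture (420x560x3 uint8, red, green, blue); there is no depth.
- eyes.get_calibration(name): a dict with "K" (3x3 intrinsics, pixels), "xyz" and "orientation" of the camera in the world. Camera axes: x right, y up, looking along -z (the intrinsics and any distortion apply to the point x, -y, -z); pixel columns grow to the right and rows downward; lengths in m; the calibration is good to about 2 mm. A picture is of the moment at which its call begins. get_calibration takes no time and is no camera call.
A pose or a line that the arm cannot do raises ctrl.IKError and nothing moves.
- ticket.hand_in(): hands the job in; it is judged then, once.
The state is a dict: "time": time; "qpos": joint angles; "qd": joint speeds; "effort": joint torques, N m; "ee_pos": TCP position; "tool_rot": TCP orientation; "force": force on the tool from outside, world axes, zero at the start; "torque": the same for the moment, N m; "width": opening from 0.0 (shut) to 1.0 (fully open); "finger_force": force on a finger pad.
Only numpy, scipy, OpenCV 4.12 (cv2) and the standard library are available. Lean on these libraries where they do the work, as an engineer would, in place of code of your own. Each camera call takes 0.05 s, during which the arm holds its last target. There are 200 camera calls.

## Working session

There is one attempt and no reset: what is moved stays moved. The work goes in short steps, each a Python script; the robot and the scene stay as the last script left them, time stands still between calls to the robot, and variables do not carry over. Pictures are saved under pics/ and viewed, at most 10 in all, crops included, and the job is handed in when it is done.

```bash
mkdir -p pics; ls; python3 - <<'E'
from cell import ctrl,status,eyes
import cv2,numpy as np
for n in("top","side"):
    im=eyes.snapshot(n); np.save(f"pics/{n}0.npy",im); cv2.imwrite(f"pics/{n}0.png",im[:,:,::-1])
    c=eyes.get_calibration(n); print(n,{k:np.round(v,4).tolist() if not isinstance(v,str) else v for k,v in c.items()})
s=status.observe();print(s["time"],s["force"])
E
```

```text
pics
top {'K': [[426.864, 0.0, 281.4412], [0.0, 426.864, 206.1596], [0.0, 0.0, 1.0]], 'xyz': [0.3802, 0.0266, 1.249], 'orientation': [[-0.013, 0.9929, -0.1183], [-0.9999, -0.0118, 0.0108], [0.0093, 0.1185, 0.9929]]}
side {'K': [[432.1299, 0.0, 277.3266], [0.0, 432.1299, 206.1248], [0.0, 0.0, 1.0]], 'xyz': [0.3152, -0.7841, 0.9044], 'orientation': [[0.9665, 0.1928, -0.1695], [-0.2559, 0.669, -0.6978], [-0.0211, 0.7178, 0.6959]]}
0.1 [-0.11032665  0.38644253 -0.0462552 ]
```

View pics/top0.png

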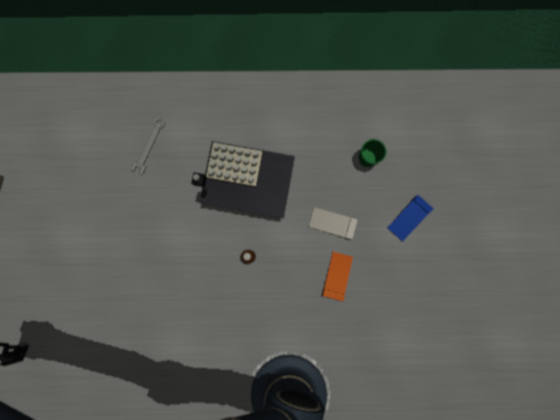

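View pics/side0.png

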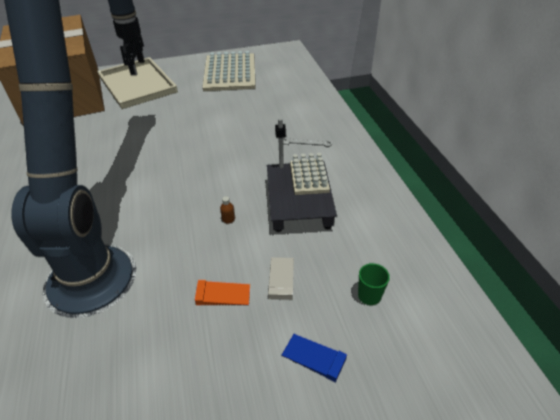

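The top view shows three wedge shapes: cream at (333,223), orange at (338,276) and blue at (411,218). The cream one is meant: its colour fits, and its thin end points at the stand corner (280,220). Its head is at the right, around (352,228).

```bash
cat > h.py <<'E'
import numpy as np,cv2
from cell import ctrl,status,eyes,set_gripper,ticket
def ray(n,p,z):
    c=eyes.get_calibration(n);K=np.array(c["K"]);R=np.array(c["orientation"]);o=np.array(c["xyz"])
    d=cv2.undistortPoints(np.array(p,float).reshape(-1,1,2),K,np.array(c.get("distortion",np.zeros(5)),float)).reshape(-1,2)
    w=np.c_[d[:,0],-d[:,1],-np.ones(len(d))]@R.T
    z=np.broadcast_to(z,len(d))
    return o+w*((z-o[2])/w[:,2])[:,None]
def proj(n,P):
    c=eyes.get_calibration(n);K=np.array(c["K"]);q=(np.atleast_2d(P)-c["xyz"])@np.array(c["orientation"])
    q=q*[1,-1,-1];u=q@K.T;return u[:,:2]/u[:,2:]
E
python3 - <<'E'
from h import *
print(eyes.get_calibration("top").keys())
for n,roi,droi in(("top",(300,200,365,245),(185,135,305,230)),("side",(262,250,302,305),(255,150,345,240))):
    im=np.load(f"pics/{n}0.npy");hsv=cv2.cvtColor(im,cv2.COLOR_RGB2HSV)
    x0,y0,x1,y1=roi;sub=im[y0:y1,x0:x1].astype(int)
    m=((sub[...,0]-sub[...,2])>12)&(sub[...,0]>110)
    m=m.astype(np.uint8);cs,_=cv2.findContours(m,0,2);c=max(cs,key=cv2.contourArea)+[[[x0,y0]]]
    print(n,"wedge",cv2.contourArea(c),cv2.minAreaRect(c),cv2.approxPolyDP(c,4,True).reshape(-1,2).tolist())
    b=np.array(cv2.boxPoints(cv2.minAreaRect(c)));print(np.round(ray(n,b,0.01),4).tolist())
    x0,y0,x1,y1=droi;sub=im[y0:y1,x0:x1].max(2);m=(sub<60).astype(np.uint8)
    m=cv2.morphologyEx(m,cv2.MORPH_OPEN,np.ones((9,9)))
    cs,_=cv2.findContours(m,0,2);c=max(cs,key=cv2.contourArea)+[[[x0,y0]]]
    a=cv2.approxPolyDP(c,5,True).reshape(-1,2);print("deck",a.tolist(),np.round(ray(n,a,.07),3).tolist())
    x0,y0,x1,y1=(190,130,370,250) if n=="top" else (250,140,350,310)
    cr=im[y0:y1,x0:x1,::-1];cv2.imwrite(f"pics/{n}c.png",cv2.resize(cr,None,fx=4 if n=="top" else 3.4,fy=4 if n=="top" else 3.4,interpolation=cv2.INTER_CUBIC))
E
```

```text
dict_keys(['K', 'xyz', 'orientation'])
top wedge 811.5 ((332.67626953125, 222.96559143066406), (44.643001556396484, 20.01976203918457), 15.52410888671875) [[314, 209], [310, 226], [352, 236], [355, 219]]
[[0.4669, -0.0648, 0.01], [0.5232, -0.0816, 0.01], [0.4866, -0.2064, 0.01], [0.4307, -0.1889, 0.01]]
deck [[292, 156], [263, 152], [255, 187], [200, 178], [198, 201], [279, 219]] [[0.663, -0.018, 0.07], [0.675, 0.064, 0.07], [0.575, 0.087, 0.07], [0.603, 0.241, 0.07], [0.538, 0.246, 0.07], [0.485, 0.021, 0.07]]
side wedge 701.0 ((280.5858154296875, 276.0254821777344), (22.109546661376953, 36.226646423339844), 2.4895529747009277) [[274, 258], [269, 292], [289, 294], [292, 260]]
[[0.4336, -0.1806, 0.01], [0.4652, -0.0711, 0.01], [0.5206, -0.0901, 0.01], [0.4851, -0.198, 0.01]]
deck [[269, 166], [273, 230], [282, 230], [285, 220], [320, 218], [322, 225], [332, 225], [330, 194], [296, 196], [289, 169]] [[0.539, 0.231, 0.07], [0.484, -0.031, 0.07], [0.507, -0.038, 0.07], [0.525, -0.005, 0.07], [0.617, -0.024, 0.07], [0.614, -0.05, 0.07], [0.639, -0.057, 0.07], [0.675, 0.059, 0.07], [0.58, 0.078, 0.07], [0.594, 0.2, 0.07]]
```

View pics/topc.png

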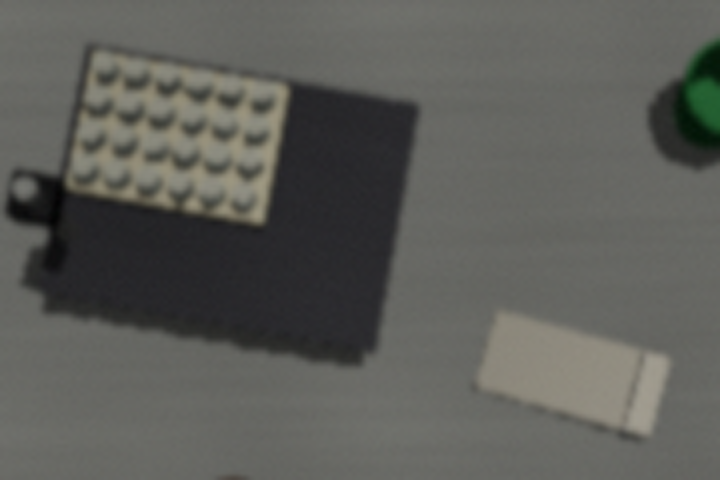

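View pics/sidec.png

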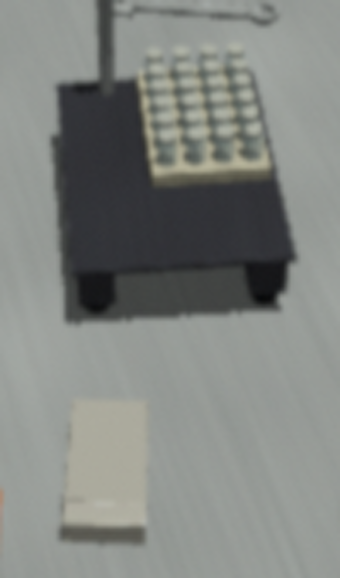

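The crops confirm the cream wedge, with its head away from the stand. Deck corners read from the top crop are (417,103) and (88,45); from the side crop they are (75,268), (295,260) and (57,83).

```bash
cat >> h.py <<'E'
def fit(L,W):  # 2D rigid fit
    L=np.array(L,float);W=np.array(W,float);l=L.mean(0);w=W.mean(0);A=(L-l);B=(W-w)
    a=np.arctan2((A[:,0]*B[:,1]-A[:,1]*B[:,0]).sum(),(A*B).sum());R=np.array([[np.cos(a),-np.sin(a)],[np.sin(a),np.cos(a)]])
    return R,w-R@l,a,np.linalg.norm(A@R.T-B,axis=1)
E
python3 - <<'E'
from h import *
t=ray("top",np.array([[417,103],[88,45],[377,345]])/4+[190,130],.07)[:,:2]
s=ray("side",np.array([[75,268],[295,260],[57,83]])/3.4+[250,140],.07)[:,:2]
print(t.round(4).tolist(),s.round(4).tolist())
R,o,a,e=fit([[.09,-.12],[.09,.12],[-.09,-.12],[.09,-.12],[-.09,.12]],np.r_[t[:2],s])
print("stand",o,np.degrees(a),e, "foot",R@[-.07,-.1]+o)
# wedge: top corners crop (thin z=4mm; head top z=24mm)
tw=ray("top",np.array([[500,312],[476,387],[648,438],[671,355]])/4+[190,130],[.004,.004,.024,.024])[:,:2]
sw=ray("side",np.array([[72,400],[146,402],[146,527],[62,525]])/3.4+[250,140],[.004,.004,.024,.024])[:,:2]
print(tw.round(4).tolist(),sw.round(4).tolist())
L=[[.065,-.03],[.065,.03],[-.065,.03],[-.065,-.03]]
for W,l in((tw,L),(sw,[L[1],L[0],L[3],L[2]])):
    R2,o2,a2,e=fit(l,W);print("wedge",o2,np.degrees(a2),e,"end",R2@[-.065,0]+o2)
W=np.r_[tw,sw[[1,0,3,2]]];R2,o2,a2,e=fit(L+L,W);print("wedge",o2,np.degrees(a2),e,"end",R2@[-.065,0]+o2)
f=R@[-.07,-.1]+o; print("foot in wedge frame",(f-o2)@R2)
E
```

```text
[[0.6635, -0.0242], [0.7079, 0.2078], [0.4924, 0.0064]] [[0.4922, 0.009], [0.6623, -0.0306], [0.5345, 0.2402]]
stand [0.59897869 0.10741529] -10.97981691704915 [0.00343823 0.00229681 0.00498529 0.00378628 0.00235257] foot [0.51121377 0.02257828]
[[0.5219, -0.0855], [0.467, -0.0667], [0.4275, -0.1878], [0.487, -0.2064]] [[0.4682, -0.0676], [0.5235, -0.0853], [0.487, -0.2096], [0.43, -0.1919]]
wedge [ 0.47583387 -0.13658389] 72.72144304805062 [0.00275637 0.00118272 0.001968   0.0021436 ] end [ 0.45652773 -0.19865058]
wedge [ 0.47718773 -0.13858464] 73.13138722994786 [0.00090598 0.00128086 0.00010571 0.00042957] end [ 0.45832616 -0.20078786]
wedge [ 0.4765108  -0.13758427] 72.92809752352933 [2.63865162e-03 8.39494228e-05 3.35318931e-03 2.31259785e-03
 1.30425828e-03 1.62086447e-03 1.55651292e-03 1.41381790e-03] end [ 0.45742865 -0.19972018]
foot in wedge frame [0.16329312 0.01384532]
```

```bash
cat >> h.py <<'E'
FOOT=np.array([.5112,.0226]);END=np.array([.4574,-.1997])
D=(FOOT-END)/np.linalg.norm(FOOT-END)
def ori(d,s=1):
    x=s*np.array([d[0],d[1],0]);z=np.array([0,0,-1.]);return np.c_[x,np.cross(z,x),z]
def p3(xy,z): return np.array([xy[0],xy[1],z])
def st(): 
    s=status.observe();print("t",round(s["time"],2),"p",np.round(s["ee_pos"],4),"F",np.round(s["force"],2),"w",round(s["width"],3));return s
E
python3 - <<'E'
from h import *
S=END-.036*D
for s in(1,-1):
    print(s,[None if (q:=ctrl.ik(p3(P,z),ori(D,s))) is None else np.round(q).tolist() for P in(S,END+.15*D,FOOT) for z in(.006,.3)])
s=1 if ctrl.ik(p3(S,.006),ori(D,1)) is not None else -1
ctrl.movel([.199,.645,.36],rate=.3);ctrl.reach(p3(S,.3),ori(D,s));set_gripper(.25)
ctrl.movel(p3(S,.03),rate=.25);st();ctrl.movel(p3(S,.006),rate=.05);st()
im=eyes.snapshot("top");a=im[130:250,190:400,::-1];b=eyes.snapshot("side")[200:320,200:410,::-1]
cv2.imwrite("pics/app.png",cv2.resize(np.vstack([a,b]),None,fx=2.4,fy=2.4,interpolation=cv2.INTER_CUBIC))
E
```

```text
1 [[-10.0, 34.0, 44.0, 122.0, -39.0, 39.0, 47.0], [-23.0, 8.0, 52.0, 105.0, -7.0, 70.0, 17.0], [-27.0, 31.0, 37.0, 123.0, -32.0, 35.0, 19.0], [-39.0, 6.0, 45.0, 106.0, -4.0, 70.0, -7.0], [-27.0, 29.0, 25.0, 121.0, -21.0, 34.0, -0.0], [-40.0, 7.0, 37.0, 104.0, -5.0, 70.0, -15.0]]
-1 [[-22.0, 45.0, 63.0, 123.0, -56.0, 50.0, -117.0], None, [50.0, 47.0, -68.0, 119.0, 56.0, 55.0, 118.0], [62.0, 19.0, -74.0, 101.0, 19.0, 74.0, 150.0], [41.0, 48.0, -68.0, 117.0, 56.0, 56.0, 110.0], [47.0, 18.0, -67.0, 100.0, 17.0, 74.0, 143.0]]
t 5.83 p [ 0.4498 -0.2353  0.031 ] F [ 0.62 -0.66  0.58] w 0.251
t 6.47 p [ 0.4488 -0.2348  0.0058] F [-0.48  0.42  0.4 ] w 0.249
```

View pics/app.png

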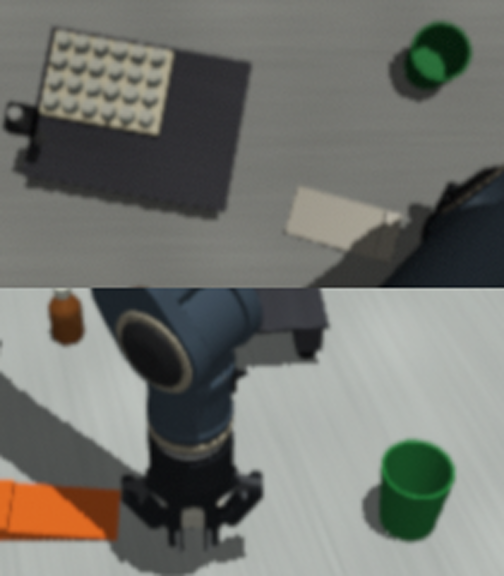

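The fingers stand behind the cream end face, visible between them at (192,518) in the lower half. Orange wedge and beaker are clear. Now the first push.

```bash
python3 - <<'E'
from h import *
for k in(.04,.085):
    print(ctrl.movel(p3(END+(k-.011)*D,.006),rate=.06,until_force=5));st()
im=eyes.snapshot("top");np.save("pics/t2.npy",im);b=eyes.snapshot("side");np.save("pics/s2.npy",b)
cv2.imwrite("pics/p2.png",cv2.resize(np.vstack([im[130:250,190:360,::-1],b[180:300,210:380,::-1]]),None,fx=2.5,fy=2.5,interpolation=cv2.INTER_CUBIC))
E
```

```text
False
t 7.8 p [ 0.4641 -0.172   0.0061] F [-0.2  -0.36 -0.33] w 0.249
False
t 8.7 p [ 0.4747 -0.1281  0.006 ] F [-0.48 -0.22  0.55] w 0.253
```

View pics/p2.png

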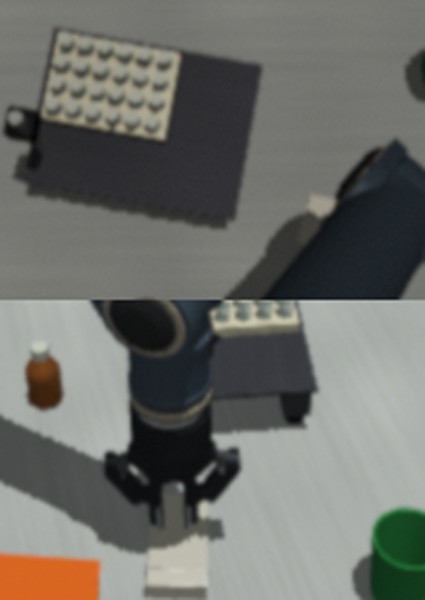

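```bash
python3 - <<'E'
from h import *
s=st();p=s["ee_pos"];R=s["tool_rot"];print(np.round(R,3).tolist())
pr=proj("side",[p,p+R@[0,.018,0],p+R@[0,-.018,0],p+[0,0,.03]]);print(pr)
im=np.load("pics/s2.npy")
for u in pr: print((u-[210,180])*2.5+[0,300])
cv2.imwrite("pics/p3.png",cv2.resize(im[220:310,240:330,::-1],None,fx=6.5,fy=6.5,interpolation=cv2.INTER_CUBIC))
E
```

```text
t 8.8 p [ 0.4747 -0.1283  0.0061] F [-1.23  0.43  0.19] w 0.245
[[0.236, 0.972, 0.0], [0.972, -0.236, -0.0], [-0.0, 0.0, -1.0]]
[[279.39557526 274.37791505]
 [286.40106036 274.17088859]
 [272.39010368 274.5849411 ]
 [279.18362672 267.14092913]]
[173.48893815 535.94478762]
[191.00265091 535.42722148]
[155.97525921 536.46235276]
[172.9590668  517.85232283]
```

View pics/p3.png

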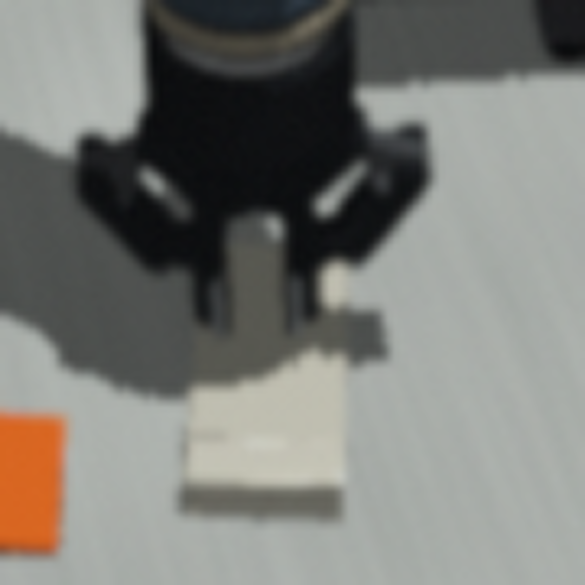

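The wedge has not moved: the fingertips sit about 24 mm up at this opening and passed above the head. I'll lift, go back, shut the fingers so the tips are at the TCP, and find the bench by touch.

```bash
python3 - <<'E'
from h import *
p=np.array(status.observe()["ee_pos"])
S=END-.036*D
ctrl.movel(p+[0,0,.06],rate=.2);ctrl.movel(p3(S,.066),rate=.25);set_gripper(0.);st()
ctrl.movel(p3(S,.025),rate=.15);print(ctrl.movel(p3(S,-.004),rate=.02,until_force=3));s=st()
z=s["ee_pos"][2]+.004
b=eyes.snapshot("side");pr=proj("side",s["ee_pos"])[0]
cv2.imwrite("pics/p4.png",cv2.resize(b[230:330,235:335,::-1],None,fx=5.5,fy=5.5,interpolation=cv2.INTER_CUBIC));print((pr-[235,230])*5.5)
E
```

```text
t 10.18 p [ 0.4492 -0.2338  0.0659] F [-0.21  0.18  0.44] w 0.002
False
t 12.21 p [ 0.449  -0.2347 -0.0039] F [-0.09  0.09 -0.46] w -0.001
[250.97739655 460.77060168]
```

View pics/p4.png

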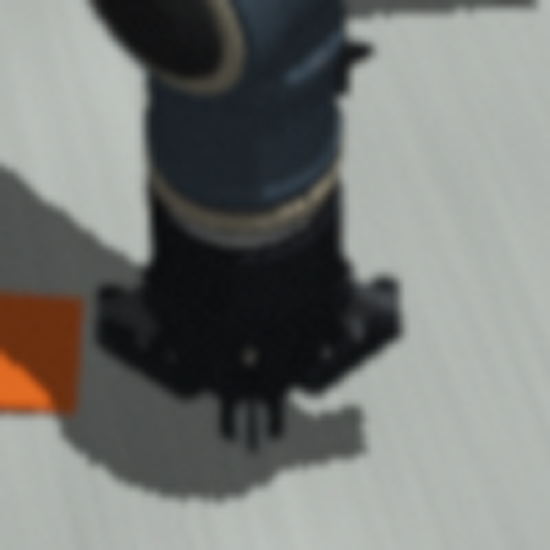

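```bash
python3 - <<'E'
from h import *
S=END-.036*D
print(ctrl.movel(p3(S,-.030),rate=.02,until_force=3));s=st()
b=eyes.snapshot("side")
for z in(0,.004,.01):print(proj("side",[s["ee_pos"][0],s["ee_pos"][1],z])[0])
cv2.imwrite("pics/p5.png",cv2.resize(b[230:330,235:335,::-1],None,fx=5.5,fy=5.5,interpolation=cv2.INTER_CUBIC))
E
```

```text
True
t 13.24 p [ 0.4489 -0.2347 -0.0253] F [-0.9   0.41  5.2 ] w -0.002
[280.55265454 312.88427141]
[280.52597289 311.97052506]
[280.48567963 310.5906314 ]
```

```bash
python3 - <<'E'
from h import *
im=cv2.imread("pics/p5.png");g=cv2.resize(im.max(2),(100,100),interpolation=cv2.INTER_AREA)
print("rows 305-318, cols 272-290");print(g[75:90,36:56])
E
```

```text
rows 305-318, cols 272-290
[[ 21  25  24  20  18  19  18  17  17  16  16  17  16  18  18  20  25  29
   29  25]
 [ 36  46  41  30  21  18  17  18  17  18  18  18  16  18  19  28  41  52
   51  43]
 [ 59  68  63  48  28  19  19  23  24  25  27  25  21  20  24  39  60  72
   71  65]
 [ 76  80  77  61  34  21  25  36  40  35  38  40  33  23  27  47  71  80
   80  79]
 [ 82  83  80  66  38  24  32  51  55  41  45  55  45  28  29  50  74  82
   82  82]
 [ 83  83  80  67  40  25  36  57  60  44  48  62  52  30  29  50  75  82
   83  82]
 [ 83  83  82  68  40  24  37  58  61  45  48  63  54  31  29  50  75  82
   82  83]
 [ 83  82  82  69  41  25  38  58  62  47  49  65  57  34  30  51  75  82
   83  82]
 [ 83  84  82  72  48  32  41  60  64  50  51  67  62  40  38  58  78  83
   84  83]
 [ 82  84  83  77  62  49  52  65  65  50  51  68  68  56  59  75  93  95
   92  94]
 [ 83  84  84  82  76  68  68  73  68  51  52  69  74  75  83 103 128 129
  121 129]
 [ 83  84  84  84  81  79  78  79  71  57  56  69  78  88 103 131 163 166
  159 166]
 [ 82  83  84  84  84  82  83  83  78  70  68  75  89 110 136 159 180 183
  180 182]
 [ 82  84  84  84  84  84  83  84  84  82  81  89 112 144 170 182 187 187
  185 185]
 [ 83  84  84  85  85  84  85  90  98  99 101 115 144 171 184 189 189 189
  186 186]]
```

Touch places the bench at a reported z of -0.0245, so the reported z is offset and xy agrees with the picture. I'll reopen slightly for a stable two-point push, find the bench again, and push.

```bash
python3 - <<'E'
from h import *
S=END-.036*D
ctrl.movel(p3(S,-.015),rate=.1);set_gripper(.3)
print(ctrl.movel(p3(S,-.045),rate=.03,until_force=3));s=st();z=s["ee_pos"][2]+.005
open("z","w").write(str(z))
ctrl.movel(p3(S,z),rate=.05)
print(ctrl.movel(p3(END+(.095-.011)*D,z),rate=.06,until_force=5));st()
im=eyes.snapshot("top");np.save("pics/t3.npy",im);b=eyes.snapshot("side");np.save("pics/s3.npy",b)
cv2.imwrite("pics/p6.png",cv2.resize(np.vstack([im[160:240,240:360,::-1],b[190:310,230:350,::-1]]),None,fx=2.95,fy=2.95,interpolation=cv2.INTER_CUBIC))
E
```

```text
True
t 14.43 p [ 0.4491 -0.2347 -0.0254] F [-1.75  0.33  5.71] w 0.299
False
t 16.83 p [ 0.4771 -0.1181 -0.0205] F [-0.06 -0.18  0.22] w 0.302
```

View pics/p6.png

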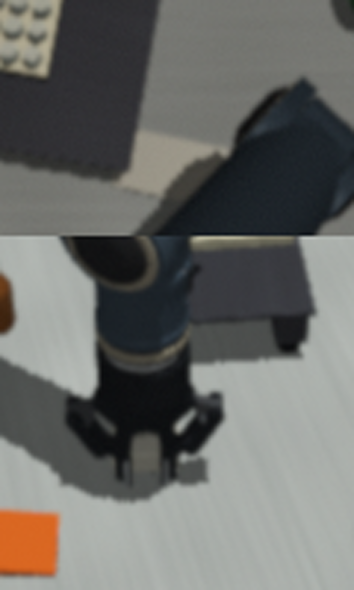

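The wedge slid ahead of the fingers: its thin end now reaches under the deck edge near (130,160) in the upper half, and nothing else moved. I'll check lateral alignment, then push on gently until it resists.

```bash
python3 - <<'E'
from h import *
a=ray("top",np.array([[146,130],[215,151],[118,189],[158,197]])/2.95+[240,160],[.006,.012,.006,.010])[:,:2]
print(a.round(4).tolist())
n=np.array([-D[1],D[0]]);print("lateral from push line thru foot (left +):",((a-FOOT)@n).round(4),"along",((a-FOOT)@D).round(4))
z=float(open("z").read())
for k in np.arange(.105,.175,.005):
    r=ctrl.movel(p3(END+(k-.011)*D,z),rate=.03,until_force=4)
    s=status.observe();print(round(k,3),r,"F.D",round(float(np.array(s["force"])[:2]@D),2),"along",round(float((np.array(s["ee_pos"])[:2]-END)@D),4),round(s["time"],2))
    if r: break
im=eyes.snapshot("top");np.save("pics/t4.npy",im);np.save("pics/s4.npy",eyes.snapshot("side"))
E
```

```text
[[0.5342, -0.0106], [0.5117, -0.0783], [0.4757, 0.018], [0.467, -0.0213]]
lateral from push line thru foot (left +): [-0.0302 -0.0243  0.0334  0.0326] along [-0.0269 -0.098  -0.0128 -0.0531]
0.105 False F.D -0.35 along 0.0945 17.42
0.11 False F.D 0.35 along 0.0994 17.73
0.115 False F.D 0.48 along 0.1044 18.05
0.12 False F.D 0.05 along 0.1094 18.37
0.125 False F.D 0.39 along 0.1144 18.68
0.13 False F.D -0.99 along 0.1194 19.0
0.135 True F.D 0.42 along 0.1228 19.23
```

```bash
python3 - <<'E'
from h import *
z=float(open("z").read());F=lambda: np.mean([np.array(status.observe()["force"])[:2]@D for _ in range(3)])
for i in range(3):
    a=(np.array(status.observe()["ee_pos"])[:2]-END)@D
    f0=F();r=ctrl.movel(p3(END+(a+.006)*D,z),rate=.012,until_force=5.5)
    s=status.observe();a2=(np.array(s["ee_pos"])[:2]-END)@D;print(r,round(f0,2),"F.D",round(F(),2),round(a,4),round(a2,4),np.round(s["force"],1),round(s["time"],2))
    if r and a2-a<.003: break
np.save("pics/t5.npy",eyes.snapshot("top"))
d=[cv2.absdiff(np.load(f"pics/t{k}.npy"),np.load("pics/top0.npy"))[140:215,205:290].astype(int).mean().round(2) for k in(3,4,5)];print("deck diff",d)
E
```

```text
True -0.39 F.D 0.36 0.1226 0.1235 [-0.3  0.5  0.4] 19.69
deck diff [np.float64(10.67), np.float64(10.47), np.float64(10.48)]
```

```bash
cat >> h.py <<'E'
def fz():
    v=[]
    for _ in range(4): v.append(status.observe()["force"][2]);ctrl.sleep(.02)
    return float(np.mean(v))
E
python3 - <<'E'
from h import *
z=float(open("z").read());s=status.observe();a=(np.array(s["ee_pos"])[:2]-END)@D
ctrl.movel(p3(END+(a-.03)*D,z),rate=.15);ctrl.movel(p3(END+(a-.03)*D,.10),rate=.25);set_gripper(0.)
ctrl.movel(p3(FOOT,.10),rate=.25);ctrl.movel(p3(FOOT,.056),rate=.15)
f0=fz();print("f0",f0);im0=eyes.snapshot("side");np.save("pics/s6.npy",im0)
print(ctrl.movel(p3(FOOT,.03),rate=.015,until_force=2));s=st();f=fz();print(f)
zz=s["ee_pos"][2]
for i in range(10):
    if f-f0>9.5: break
    zz-=.0004;ctrl.movel(p3(FOOT,zz),rate=.02);f=fz();e=status.observe();print(round(zz,4),round(e["ee_pos"][2],4),round(f-f0,2),round(e["time"],2))
np.save("pics/s7.npy",eyes.snapshot("side"));np.save("pics/t7.npy",eyes.snapshot("top"))
E
```

```text
f0 0.09166105329361024
True
t 23.27 p [0.5112 0.0226 0.044 ] F [-1.07  0.31  3.99] w 0.001
4.08688822652771
0.0436 0.044 6.65 23.65
0.0432 0.0439 10.7 23.97
```

```bash
python3 - <<'E'
from h import *
A=cv2.cvtColor(np.load("pics/top0.npy"),cv2.COLOR_RGB2GRAY).astype(np.float32);B=cv2.cvtColor(np.load("pics/t7.npy"),cv2.COLOR_RGB2GRAY).astype(np.float32)
print(cv2.phaseCorrelate(A[138:190,205:268],B[138:190,205:268],cv2.createHanningWindow((63,52),cv2.CV_32F)))
print(round(fz(),2));st()
t=np.load("pics/t7.npy");s=np.load("pics/s7.npy")
cv2.imwrite("pics/p8.png",cv2.resize(np.hstack([t[120:300,190:350,::-1],s[140:320,200:360,::-1]]),None,fx=2.5,fy=2.5,interpolation=cv2.INTER_CUBIC))
E
```

```text
((0.046825914399612145, 0.10758999743874043), 0.8462511543874387)
9.62
t 24.13 p [0.5112 0.0226 0.0439] F [-2.68 -0.17 10.08] w 0.001
```

View pics/p8.png

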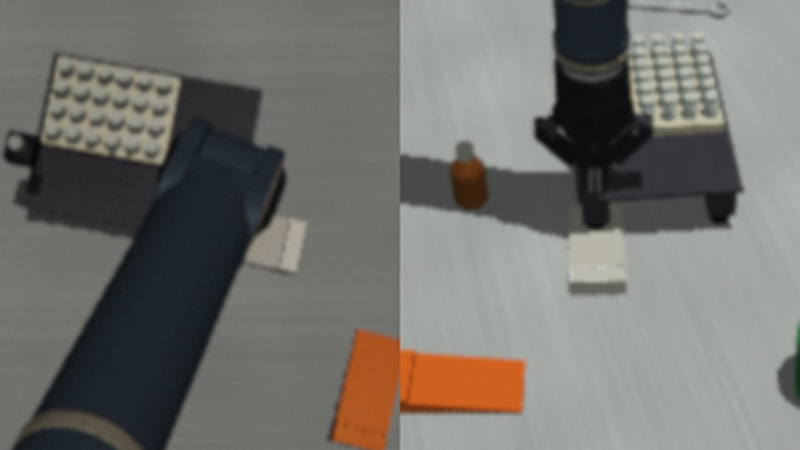

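The wedge lies square under the foot at (596,210) in the right half, and the stand has shifted only about 0.1 px. One more test: release and press again, to measure the give from first touch.

```bash
python3 - <<'E'
from h import *
ctrl.movel(p3(FOOT,.048),rate=.05);f0=fz();f=f0
zz=.0462
while f-f0<9.3 and zz>.0405 and status.observe()["time"]<36:
    zz-=.0004;ctrl.movel(p3(FOOT,zz),rate=.02);f=fz();e=status.observe();print(round(zz,4),round(e["ee_pos"][2],4),round(f-f0,2),round(f,2),round(e["time"],2))
E
```

```text
0.0458 0.0456 0.53 0.22 24.77
0.0454 0.0454 -0.1 -0.41 25.09
0.045 0.045 0.65 0.33 25.41
0.0446 0.0446 0.55 0.24 25.73
0.0442 0.0442 0.52 0.21 26.04
0.0438 0.044 4.35 4.04 26.36
0.0434 0.0439 8.87 8.56 26.68
0.043 0.0439 12.42 12.11 26.99
```

The corner gives about 0.2 mm from first touch, so the stand is tight. I'll ease the press to about 10 N and hand in.

```bash
python3 - <<'E'
from h import *
ctrl.movel(p3(FOOT,.0432),rate=.02);ctrl.sleep(.4);print(fz());st();print(ticket.hand_in())
E
```

```text
9.89846345341836
t 27.71 p [0.5112 0.0226 0.0439] F [-2.86  0.09  9.67] w -0.001
the job is handed in; nothing more can be done
None
```

I handed the job in at 27.7 s: the cream wedge is tight under the short foot, the corner gives about 0.2 mm, the stand has not shifted measurably, and the shut fingertips are pressing down on it with about 10 N (plus a sideways reading of about 3 N).

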